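# Strip a pressure regulator and lay its parts out on their location plates

## Robot

A 6-joint arm with a two-finger parallel gripper is mounted at the origin on the work surface. World frame = base frame: x ahead of the robot, y to its left, z up, the work surface at z = 0. Lengths are in m, angles in rad, forces in N, time in s.
With the tool pointing down it reaches from about 0.375 to 0.9 m from the base axis. Payload 3.1 kg.
Tool frame: the origin (TCP) lies between the finger pads; the fingertips stand 8 mm ahead of it and the grasp point (between the pads) lies 11 mm behind it; z points along the fingers, y is the line along which they close (so a half turn about z gives the same grasp; the last joint's range is limited). The gripper opens to 85 mm and grips with 20 to 120 N. Pads are 22 mm wide; open, the fingers measure 114 mm over their backs; the gripper's body (76 mm by 85 mm) begins 54 mm behind the grasp point. The pads swing forward as they close: fully open they stand 13 mm farther back than shut.
Start: joints at [-1.3, 0.527, 1.433, -0, 1.181, -0.178], TCP at [0.272, -0.563, 0.239] pointing down, gripper open.
Joint ranges: [-3.08, 3.08], [-0.75, 2.2], [0.22, 2.44], [-1.43, 4.57], [0, 2.65], [-2.85, 2.85]. Speed limits (rad/s): [2.79, 2.79, 3.14, 3.14, 3.14, 3.14].

## Interface

Orientations are given as a unit quaternion [x, y, z, w].
In Python, from station import readout, cams, sign_off gives the robot as it stands.
- The arm moves only by the tool send_rows, never from a script. Its argument "commands" is text: rows parted by semicolons, each of 5 numbers parted by spaces: the finger opening in mm, from 0 to 85.4, then the shift along the tool's x, y, z each as a share of 0.02 m, from -1 to 1, then the turn about the tool's z as a share of 4 degrees, from -1 to 1. In form: grip dx dy dz spin; .... A call has 1 to 20 rows; each row shifts and turns the commanded pose from where the row before left it, along the tool's axes as they then stand; what a row does not reach is not made up. A row lasts 1/12 s, in which the tool goes at most 41.7 mm and 7.16 degrees, less where a joint would pass 70% of its speed; a pose out of reach is approached as far as the arm can. A call with a number of a shift or a turn outside -1 to 1 is refused whole. A call with a gripper value outside its range is refused whole. The fingers move at their own pace and stop on an object; "grip_force" is the grip in N (left out, the last holds). Time passes only in rows, so rows that do not move let the fingers close. It gives the time, the measured TCP pose, the force, the opening and the grip force at its end, in the units of the state.
- readout.sense(): the state, without advancing time (a new reading comes with each control period).
- cams.snapshot(name): name is "scene" or "top" or "wrist"; returns a dict with "pixels" (384x512x3 uint8, red, green, blue), "intrinsics" (3x3 intrinsics, pixels), "eye" and "rotation" of the camera in the world. Camera axes: x right, y down, z forward; pixel columns grow to the right and rows downward; lengths in m; the calibration is good to about 2 mm. A picture is of the moment at which its call begins. There is no depth.
- sign_off(): hands the job in; it is judged then, once.
The state is a dict: "t": time; "q": joint angles; "qd": joint speeds; "tau": joint torques, N m; "tcp_pos": TCP position; "tool_rot": TCP orientation; "force": force on the tool from outside, world axes, zero at the start; "ft_torque": the same for the moment, N m; "finger_gap": opening from 0.0 (shut) to 1.0 (fully open); "gripper_force": force on a finger pad.
Only numpy, scipy, OpenCV 4.12 (cv2) and the standard library are available. Lean on these libraries where they do the work, as an engineer would, in place of code of your own. Each camera call takes 0.05 s, during which the arm holds its last target. There are 200 camera calls.

## Task

The screws are already out of the pressure regulator standing on the mat. Take it apart from the top down, one part at a time - hexagonal cap, round bonnet, square guide plate, valve body - and set each part gently, upright, flat inside the rim of the location plate that matches its outline. Do not drop or tip any part, and leave the dish of screws where it is.

Things in the scene. Friction and masses are not known exactly. Their poses are not given: they have to be found in the camera images.
- spring_cap: Brass hexagonal spring cap, top of the stack: 26 mm across flats, 30 across corners, 18 high, a 7 mm steel adjusting screw with an 11 mm lock nut rising from its middle to 34 mm. Origin: centre of the underside; z up; one pair of flats faces its +y and -y. Stands 100 mm above valve_body's origin. The four parts only rest on one another, flat face on flat face.
- bonnet: Aluminium bonnet, second from the top: round flange 46 mm across and 8 mm thick, above it a straight round barrel 36 mm across, marked with three dark rings, up to 42 mm height. Origin: centre of the underside; z up. Stands 58 mm above valve_body's origin.
- guide_plate: Plain steel guide plate, third from the top: 56 x 56 x 18 mm, a dark screw hole near each corner. Origin: centre of the underside; z up; x and y square to its sides. Stands 40 mm above valve_body's origin.
- valve_body: Grey cast valve body, bottom of the stack, standing on a 4 mm rubber mat on the bench: a block 76 (x) x 60 (y) x 40 mm, with a brass port boss, 22 mm across, centred 22 mm above the underside, standing 10 mm out of each of its +x and -x ends (96 mm overall). Origin: centre of the underside; z up; x along the ports. Either way round is right in its place.
- cap_place: Fixed white plastic plate 120 (x) x 100 (y) x 6 mm, a steel screw head in each corner, with a black hexagonal rim, 40 mm across flats inside (6 mm wide, its top 12 mm above the plate's underside). Origin: pocket centre on the plate's underside, z up; the part stands inside the rim, 6 mm above the origin, with about 7 mm play all round. For the spring cap, any yaw.
- bonnet_place: Fixed white plastic plate 120 (x) x 100 (y) x 6 mm, a steel screw head in each corner, with a black round rim, 60 mm across inside (6 mm wide, its top 12 mm above the plate's underside). Origin: pocket centre on the plate's underside, z up; the part stands inside the rim, 6 mm above the origin, with about 7 mm play all round. For the bonnet.
- plate_place: Fixed white plastic plate 120 (x) x 100 (y) x 6 mm, a steel screw head in each corner, with a black square rim, 70 x 70 mm inside, square to x and y (6 mm wide, its top 12 mm above the plate's underside). Origin: pocket centre on the plate's underside, z up; the part stands inside the rim, 6 mm above the origin, with about 7 mm play all round. For the guide plate, sides parallel to the rim.
- body_place: Fixed white plastic plate 120 (x) x 100 (y) x 6 mm, a steel screw head in each corner, with a black oblong rim, 90 (its x) x 74 (its y) mm inside (6 mm wide, its top 12 mm above the plate's underside). Origin: pocket centre on the plate's underside, z up; the part stands inside the rim, 6 mm above the origin, with about 7 mm play all round. For the valve body, ports along x, above the rim.
- screw_dish: Small round steel dish, 58 mm across and 16 mm high, with the four removed screws in it; loose, to be left alone. Origin: centre of the underside.

How it is judged:
By the outcome, as a careful person would: the job done as asked, in the order asked, and still so for the second after the job is handed in, with the robot touching nothing.
It also fails if it takes over 120 s, if anything falls off the work surface, if the arm or the gripper's body presses on something with over 40 N, if the wrist force passes 120 N, or if a joint passes its speed limit or range.

## Working session

There is one attempt and no reset: what is moved stays moved. The work goes in short steps, Python scripts to look and compute and a tool call to move; the robot and the scene stay as the last step left them, time stands still between calls to the robot, and variables do not carry over. Pictures are saved under pics/ and viewed, at most 14 in all, crops included, and the job is handed in when it is done.

Besides the shell and the picture viewer there is one more tool, called after "Request:" by a JSON object that holds its "api" and its "payload". send_rows: Moves the arm, as the interface text tells. Its arguments: {"type":"object","properties":{"commands":{"type":"string"},"grip_force":{"type":"number"}},"required":["commands"]}

```bash
ls; mkdir -p pics; python3 - <<'E'
from station import readout,cams
import cv2,numpy as np
s=readout.sense();print({k:np.round(v,3) for k,v in s.items()})
for n in("scene","top"):
    c=cams.snapshot(n);cv2.imwrite(f"pics/{n}0.png",c["pixels"][:,:,::-1])
    print(n,c["intrinsics"].tolist(),np.round(c["eye"],3),np.round(c["rotation"],3).tolist())
    np.savez(f"pics/{n}0.npz",**c)
E
```

```text
pics
{'t': np.float64(0.0), 'q': array([-1.3  ,  0.528,  1.434,  0.   ,  1.181, -0.179]), 'qd': array([-0.001, -0.001,  0.   ,  0.   ,  0.001, -0.001]), 'tau': array([-0.0000e+00, -4.4235e+01, -1.7803e+01, -0.0000e+00,  9.0000e-03,
        0.0000e+00]), 'tcp_pos': array([ 0.272, -0.562,  0.238]), 'tool_rot': array([ 0.975,  0.223, -0.   , -0.001]), 'force': array([-0.523,  0.804,  0.537]), 'ft_torque': array([ 0.011,  0.047, -0.021]), 'gripper_force': np.float64(0.0), 'finger_gap': np.float64(0.999)}
scene [[367.951508015288, 0.0, 257.4628715874295], [0.0, 367.951508015288, 189.2881447603838], [0.0, 0.0, 1.0]] [1.106 0.336 0.522] [0.454, 0.754, -0.41, -0.241]
top [[359.6524383310658, 0.0, 258.74335687800766], [0.0, 359.6524383310658, 196.19040395182665], [0.0, 0.0, 1.0]] [0.476 0.002 0.966] [0.708, -0.705, 0.029, -0.022]
```

View pics/top0.png

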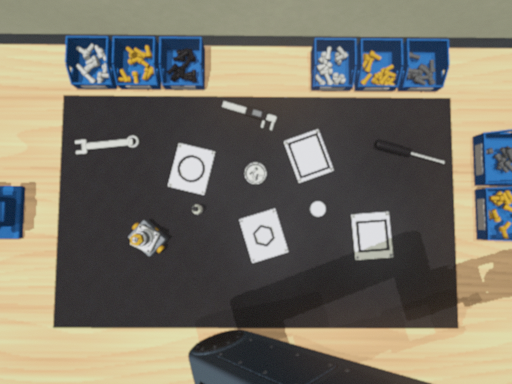

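View pics/scene0.png

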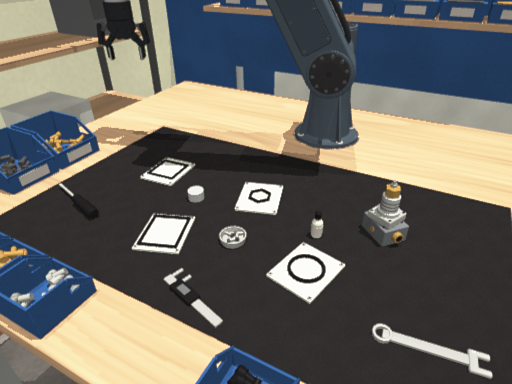

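Top view: stack at about (148,238), round plate (191,169), hex plate (263,235), two rectangular rims at (309,157) and (372,236), dish (255,173); a bottle (197,209) and a white cylinder (318,209) are obstacles.

```bash
cat > h.py <<'E'
import numpy as np,cv2
from scipy.spatial.transform import Rotation as R
def cast(c,uv,z):
    uv=np.atleast_2d(uv).astype(float)
    d=np.c_[uv,np.ones(len(uv))]@np.linalg.inv(c["intrinsics"]).T@R.from_quat(c["rotation"]).as_matrix().T
    return c["eye"]+d*((z-c["eye"][2])/d[:,2])[:,None]
def proj(c,p):
    q=(np.atleast_2d(p)-c["eye"])@R.from_quat(c["rotation"]).as_matrix()@c["intrinsics"].T
    return q[:,:2]/q[:,2:]
def twoview(c1,u1,c2,u2):
    a1=c1["eye"];a2=c2["eye"];d1=cast(c1,u1,0)[0]-a1;d2=cast(c2,u2,0)[0]-a2
    t=np.linalg.lstsq(np.c_[d1,-d2],a2-a1,rcond=None)[0]
    p,q=a1+t[0]*d1,a2+t[1]*d2
    return (p+q)/2,np.linalg.norm(p-q)
E
python3 - <<'E'
from h import *
c=dict(np.load("pics/top0.npz"));im=c["pixels"];g=cv2.cvtColor(im,cv2.COLOR_RGB2GRAY)
for n,(x,y),thr in(("bonnet",(191,169),130),("cap",(263,235),130),("A",(309,157),130),("B",(372,236),90)):
    m=np.zeros_like(g);m[y-34:y+35,x-34:x+35]=255;m=((g>thr)&(m>0)).astype(np.uint8)*255
    cs,h=cv2.findContours(m,cv2.RETR_CCOMP,cv2.CHAIN_APPROX_NONE)
    i=max(range(len(cs)),key=lambda k:cv2.contourArea(cs[k])); 
    P=cast(c,cs[i][:,0],.010);r=cv2.minAreaRect((P[:,:2]*1000).astype(np.float32));print(n,"plate",np.round(r[0],1),np.round(r[1],1),round(r[2],1))
    for k in range(len(cs)):
        if h[0][k][3]==i and cv2.contourArea(cs[k])>60:
            P=cast(c,cs[k][:,0],.016);r=cv2.minAreaRect((P[:,:2]*1000).astype(np.float32));print("  rim",np.round(r[0],1),np.round(r[1],1),round(r[2],1))
print("stack approx",cast(c,(148,238),.12),"dish",cast(c,(255,173),.02))
s=dict(np.load("pics/scene0.npz"))
a=cv2.resize(im[205:270,115:215],None,fx=6,fy=6,interpolation=2)
b=cv2.resize(s["pixels"][170:260,350:420],None,fx=4,fy=4,interpolation=2)
o=np.zeros((390,600+0,3),np.uint8);o[:]=a;cv2.imwrite("pics/ct.png",o[:,:,::-1])
cv2.imwrite("pics/cs.png",b[:,:,::-1])
E
```

```text
bonnet plate [619.6 175. ] [103.5 123.2] 76.8
  rim [604.5 157. ] [26.9 67.8] 49.3
  rim [633.  193.6] [26.6 67. ] 54.7
cap plate [442.7 -18.7] [123.3 103.2] 17.3
A plate [ 656.7 -139.1] [123.5 103.4] 20.0
  rim [ 667.2 -167.6] [104.5  33.9] 26.1
B plate [ 444.  -306.6] [125.9 106.5] 4.4
stack approx [[0.43905338 0.25219623 0.12      ]] dish [[0.60682118 0.00368797 0.02      ]]
```

View pics/ct.png

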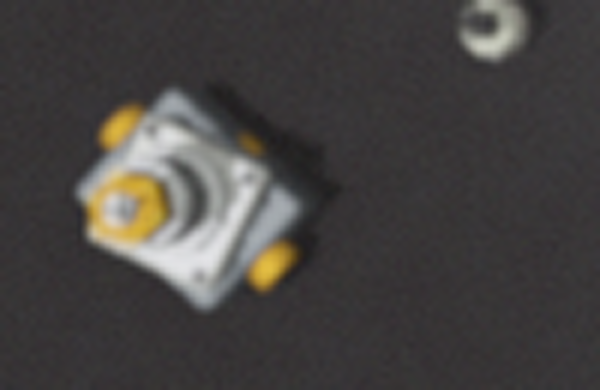

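View pics/cs.png

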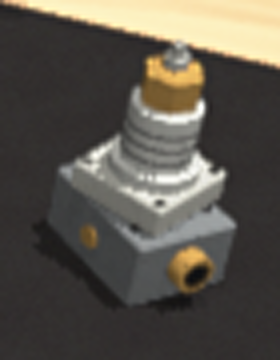

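Crop shows the cap at top pixel (136,240), port bosses at (135,226) and (160,249), and the guide plate yawed relative to the body. Scene crop confirms the stack order; A is oblong (body), B square. Moving over the stack.

Request:
{"api": "send_rows", "payload": {"commands": "85 0 0 -0.4 0.92;85 0 0 -0.4 0.92;85 0 0 -0.4 0.92;85 0 0 -0.4 0.92;85 0 0 -0.4 0.92;85 0 0 -0.4 0.92;85 0 0 -0.4 0.92;85 1 -1 0 0;85 1 -1 0 0;85 1 -1 0 0;85 1 -1 0 0;85 1 -1 0 0;85 1 -1 0 0;85 1 -1 0 0;85 1 -1 0 0;85 0 -1 0 0;85 0 -1 0 0;85 0 -1 0 0;85 0 -1 0 0;85 0 -1 0 0"}}

```text
t: 1.77
tcp_pos: [0.4314, -0.3015, 0.2948]
tool_rot: [1.0, 0.0, -0.0, -0.0]
force: [0.1, 0.5, 0.3]
finger_gap: 0.995
gripper_force: 0.0
```

Request:
{"api": "send_rows", "payload": {"commands": "85 0 -1 0 0;85 0 -1 0 0;85 0 -1 0 0;85 0 -1 0 0;85 0 -1 0 0;85 0 -1 0 0;85 0 -1 0 0;85 0 -1 0 0;85 0 -1 0 0;85 0 -1 0 0;85 0 -1 0 0;85 0 -1 0 0;85 0 -1 0 0;85 0 -1 0 0;85 0 -1 0 0;85 0 -1 0 0;85 0 -1 0 0;85 0 -1 0 0;85 0 -1 0 0;85 0 -1 0 0"}}

```text
t: 3.43
tcp_pos: [0.4312, 0.0982, 0.2951]
tool_rot: [1.0, 0.0, -0.0, -0.0]
force: [0.1, 0.1, 0.2]
finger_gap: 0.992
gripper_force: 0.0
```

Request:
{"api": "send_rows", "payload": {"commands": "85 0 -1 0 0;85 0 -1 0 0;85 0 -1 0 0;85 0 -1 0 0;85 0 -1 0 0;85 0 -1 0 0;85 0 -1 0 0;85 0 -1 0 0;85 0 -1 0 0;85 0 0 0 0"}}

```text
t: 4.27
tcp_pos: [0.4314, 0.28, 0.295]
tool_rot: [1.0, 0.002, 0.0, -0.001]
force: [0.0, -1.1, -0.5]
finger_gap: 0.998
gripper_force: 0.0
```

```bash
python3 - <<'E'
from station import readout,cams
from h import *
s=readout.sense();print({k:np.round(s[k],4) for k in("t","q","tcp_pos","tool_rot","force")})
c=cams.snapshot("wrist");cv2.imwrite("pics/w1.png",c["pixels"][:,:,::-1]);np.savez("pics/w1.npz",**c)
print(c["intrinsics"].tolist(),c["eye"],R.from_quat(c["rotation"]).as_matrix().round(3))
c=cams.snapshot("scene");cv2.imwrite("pics/s1.png",cv2.resize(c["pixels"][60:230,320:490],None,fx=3.4,fy=3.4)[:,:,::-1]);np.savez("pics/s1.npz",**c)
E
```

```text
{'t': np.float64(4.2667), 'q': array([3.5720e-01, 3.1070e-01, 1.6373e+00, 1.6000e-03, 1.1930e+00,
       1.9244e+00]), 'tcp_pos': array([0.4314, 0.28  , 0.295 ]), 'tool_rot': array([ 1.0e+00,  1.5e-03,  0.0e+00, -8.0e-04]), 'force': array([ 0.0341, -1.0676, -0.4924])}
[[325.31149857173205, 0.0, 254.79521573298314], [0.0, 325.31149857173205, 192.60307837517723], [0.0, 0.0, 1.0]] [0.49784259 0.28034964 0.42996428] [[ 0.003 -0.964 -0.264]
 [-1.    -0.003  0.001]
 [-0.002  0.264 -0.964]]
```

View pics/w1.png

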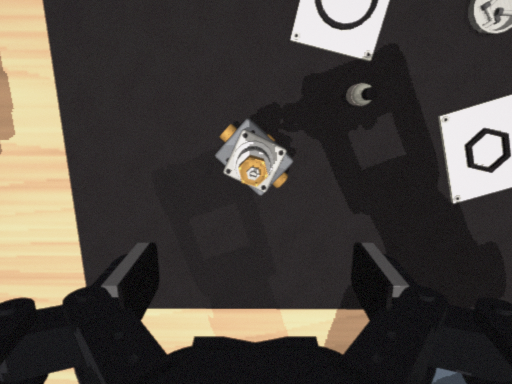

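View pics/s1.png

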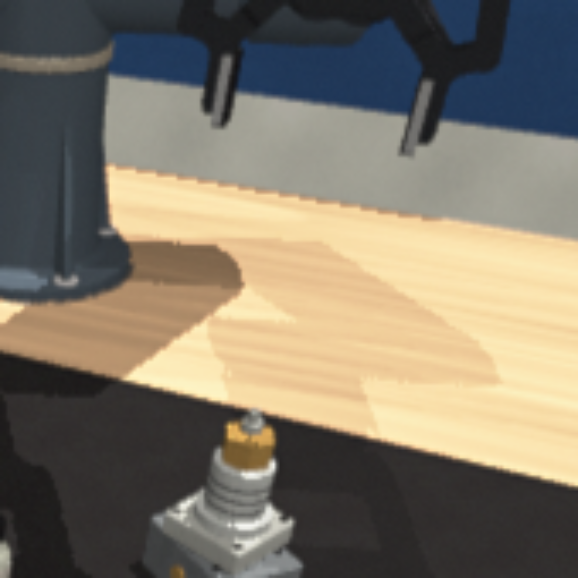

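Wrist view: cap at (253,172), its rings below, plate corners, ports at (228,131) and (280,181). Scene crop: fingertips at crop (219,126) and (408,155), well above the stack.

```bash
python3 - <<'E'
from h import *
s=dict(np.load("pics/s1.npz"));
for uv in((320+219/3.4,60+126/3.4),(320+408/3.4,60+155/3.4)):
    a=cast(s,uv,0)[0];e=s["eye"];t=(0.431-e[0])/(a[0]-e[0]);print("tip",e+t*(a-e))
c=dict(np.load("pics/w1.npz"));print("screw top",cast(c,(254,173),.138))
hsv=cv2.cvtColor(c["pixels"],cv2.COLOR_RGB2HSV)
m=((hsv[...,1]>120)&(hsv[...,2]>90)&(hsv[...,0]<30)).astype(np.uint8)
m[:110]=0;m[200:]=0;m[:,:210]=0;m[:,300:]=0
n,l,st,ce=cv2.connectedComponentsWithStats(m)
for i in range(1,n):
    if st[i,4]>8: print(st[i],ce[i],cast(c,ce[i],.117)[0],cast(c,ce[i],.032)[0])
E
```

```text
tip [0.431      0.23163953 0.29672565]
tip [0.431      0.32434604 0.29631655]
screw top [[0.4364633 0.2814952 0.138    ]]
[220 124  16  18 151] [227.47019868 132.49006623] [0.47120261 0.30685772 0.117     ] [0.46396728 0.31405722 0.032     ]
[268 135   6   6  11] [270.72727273 137.27272727] [0.46683006 0.26571417 0.117     ] [0.45840716 0.26173922 0.032     ]
[239 157  28  29 459] [252.72331155 170.16122004] [0.43487913 0.28283381 0.117     ] [0.41777848 0.28350851 0.032     ]
[273 173  15  15 113] [280.30088496 180.18584071] [0.42489996 0.2556022  0.117     ] [0.40508899 0.24888089 0.032     ]
```

Request:
{"api": "send_rows", "payload": {"commands": "85 0.2 -0.1 1 0;85 0 0 1 0;85 0 0 1 0;85 0 0 1 0;85 0 0 0.3 0;85 0 0 0 0;85 0 0 0 0"}}

```text
t: 4.95
tcp_pos: [0.4359, 0.2787, 0.2096]
tool_rot: [1.0, -0.0, -0.0, 0.0]
force: [-0.0, -0.1, -0.0]
finger_gap: 0.997
gripper_force: 0.0
```

```bash
python3 - <<'E'
from station import readout,cams
from h import *
print(readout.sense()["tcp_pos"])
c=cams.snapshot("wrist");np.savez("pics/w2.npz",**c)
cv2.imwrite("pics/w2.png",cv2.resize(c["pixels"][90:270,170:350],None,fx=3.3,fy=3.3,interpolation=2)[:,:,::-1])
hsv=cv2.cvtColor(c["pixels"],cv2.COLOR_RGB2HSV)
m=((hsv[...,1]>120)&(hsv[...,2]>90)&(hsv[...,0]<30)).astype(np.uint8)
m[:80]=0;m[260:]=0;m[:,:170]=0;m[:,350:]=0
n,l,st,ce=cv2.connectedComponentsWithStats(m)
for i in range(1,n):
    if st[i,4]>20:
        print(st[i],ce[i],cast(c,ce[i],.122)[0],cast(c,ce[i],.032)[0])
        if st[i,4]>500:
            k=cv2.findContours((l==i).astype(np.uint8),0,1)[0][0];print(cv2.approxPolyDP(k,3,True)[:,0].tolist())
E
```

```text
[0.43590969 0.27866987 0.20961578]
[209 134  21  23 241] [218.58506224 145.07053942] [0.47501817 0.30384677 0.122     ] [0.46395766 0.31386543 0.032     ]
[269 147   9   8  24] [272.75  150.625] [0.47119699 0.26684862 0.122     ] [0.45859133 0.26190645 0.032     ]
[231 179  38  43 878] [249.60933941 199.8667426 ] [0.43601054 0.28287889 0.122     ] [0.40917664 0.28441882 0.032     ]
[[248, 179], [233, 191], [233, 211], [237, 217], [255, 221], [268, 208], [263, 184], [260, 187]]
[276 195  18  18 162] [285.28395062 203.87037037] [0.43300167 0.2573444  0.122     ] [0.40495108 0.24855904 0.032     ]
```

View pics/w2.png

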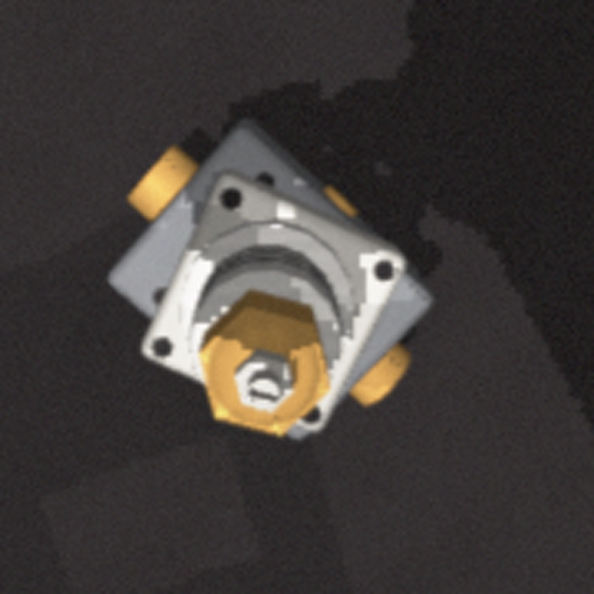

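Close wrist view: hex cap corners at crop (215,412), (280,433), (327,388); guide plate holes at (231,198), (384,271), (162,347), (313,412); body corners (247,122), (432,300), (112,280).

```bash
python3 - <<'E'
from h import *
c=dict(np.load("pics/w2.npz"))
f=lambda p,z:cast(c,np.array(p)/3.3+[170,90],z)[:,:2]*1000
ang=lambda d:np.degrees(np.arctan2(d[...,1],d[...,0]))
h=f([(200,355),(217,411),(280,433),(327,388),(318,335)],.121);print(h.round(1));print("hex edges",ang(np.diff(h,axis=0)),np.linalg.norm(np.diff(h,axis=0),axis=1))
print("screw",f([(264,388)],.138))
g=f([(231,198),(384,271),(313,412),(162,347)],.062);print("guide",g.mean(0),ang(np.diff(g,axis=0,append=g[:1])),np.linalg.norm(np.diff(g,axis=0),axis=1))
b=f([(112,280),(247,122),(432,300)],.044);print("body",b[[0,2]].mean(0),ang(np.diff(b,axis=0)),np.linalg.norm(np.diff(b,axis=0),axis=1))
E
```

```text
[[437.4 296.5]
 [424.6 293. ]
 [419.4 279.2]
 [429.9 268.9]
 [441.9 270.9]]
hex edges [-164.83206914 -110.39458352  -44.54980451    9.78921463] [13.29360735 14.78321886 14.66218581 12.18567847]
screw [[435.41809282 282.37131154]]
guide [433.35750736 281.17312829] [-115.69830785  154.86000736   65.58160479  -25.43592252] [45.27552062 44.14003818 45.5102025 ]
body [434.45154806 281.32792271] [ -41.31666877 -133.65371762] [59.08359546 72.88797088]
```

Request:
{"api": "send_rows", "payload": {"commands": "60 -0.05 -0.16 0 -0.8;45 0 0 0 -0.8;45 0 0 0.8 -0.8;45 0 0 0.8 -0.7;45 0 0 0.8 0;45 0 0 0.8 0;45 0 0 0.8 0;45 0 0 0.48 0;45 0 0 0 0;45 0 0 0 0;45 0 0 0 0", "grip_force": 40}}

```text
t: 5.92
tcp_pos: [0.4355, 0.2828, 0.1208]
tool_rot: [0.994, 0.108, 0.001, -0.0]
force: [-0.7, -0.4, -0.1]
finger_gap: 0.521
gripper_force: 0.0
```

```bash
python3 - <<'E'
from station import readout,cams
from h import *
s=readout.sense();print(s["tcp_pos"],s["finger_gap"])
w=cams.snapshot("wrist");c=cams.snapshot("scene");np.savez("pics/s3.npz",**c)
a=cv2.resize(w["pixels"],None,fx=.75,fy=.75)
b=cv2.resize(c["pixels"][150:250,350:430],None,fx=4,fy=4,interpolation=2)
o=np.zeros((400,384+320,3),np.uint8);o[:288,:384]=a;o[:,384:]=b;cv2.imwrite("pics/j3.png",o[:,:,::-1])
E
```

```text
[0.435517   0.28277625 0.12080733] 0.5205299987830476
```

View pics/j3.png

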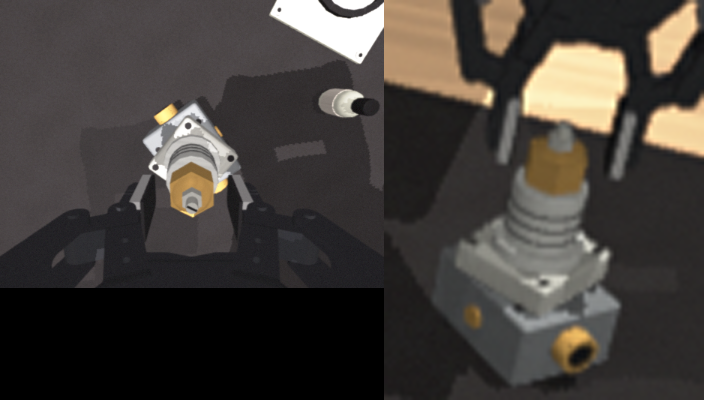

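Fingers straddle the cap, tips about a third up its height. Close and lift slightly.

Request:
{"api": "send_rows", "payload": {"commands": "22 0 0 0 0;22 0 0 0 0;22 0 0 0 0;22 0 0 0 0;22 0 0 0 0;22 0 0 0 0;22 0 0 -0.1 0;22 0 0 -0.3 0;22 0 0 -0.6 0;22 0 0 -1 0;22 0 0 -1 0;22 0 0 -1 0", "grip_force": 40}}

```text
t: 7.02
tcp_pos: [0.4341, 0.2823, 0.2005]
tool_rot: [0.994, 0.108, -0.001, 0.0]
force: [-0.0, -0.5, -1.1]
finger_gap: 0.288
gripper_force: 39.5
```

```bash
cat > look.py <<'E'
import sys
from station import readout,cams
from h import *
name,x0,x1,y0,y1=sys.argv[1],*map(int,sys.argv[2:6])
s=readout.sense();print(s["t"],s["tcp_pos"].round(4),round(float(s["finger_gap"]),3),round(float(s["gripper_force"]),1))
w=cams.snapshot("wrist");c=cams.snapshot("scene");np.savez(f"pics/w{name}.npz",**w);np.savez(f"pics/s{name}.npz",**c)
k=384/(y1-y0);b=cv2.resize(c["pixels"][y0:y1,x0:x1],(int(k*(x1-x0)),384),interpolation=2)[:,:288]
o=np.zeros((384,800,3),np.uint8);o[:,:512]=w["pixels"];o[:,512:512+b.shape[1]]=b;cv2.imwrite(f"pics/j{name}.png",o[:,:,::-1])
E
python3 - <<'E'
# refine cap plate rim centre from top view, via contour of black hex inside the white plate
from h import *
c=dict(np.load("pics/top0.npz"));g=cv2.cvtColor(c["pixels"],cv2.COLOR_RGB2GRAY)
for n,(x,y) in(("bonnet",(191,169)),("cap",(263,235)),("A",(309,157)),("B",(372,236))):
    s=c["pixels"][y-20:y+21,x-20:x+21]
    G=cv2.resize(g[y-26:y+27,x-26:x+27],None,fx=4,fy=4,interpolation=2)
    thr=100 if n!="B" else 75
    m=(G<thr).astype(np.uint8);nn,l,st,ce=cv2.connectedComponentsWithStats(m)
    for i in range(1,nn):
        if st[i,4]<300 or st[i,0]==0 or st[i,1]==0 or st[i,0]+st[i,2]>=G.shape[1] or st[i,1]+st[i,3]>=G.shape[0]: continue
        k=max(cv2.findContours((l==i).astype(np.uint8),0,1)[0],key=cv2.contourArea)[:,0]
        P=cast(c,(k+.5)/4-.5+[x-26,y-26],.016)[:,:2]*1000;r=cv2.minAreaRect(P.astype(np.float32));print(n,np.round(r[0],1),np.round(r[1],1),round(r[2],1))
E
```

Request:
{"api": "send_rows", "payload": {"commands": "22 0 0 0 0.8;22 0 0 0 0.8;22 0 0 0 0.8;22 0.1 0.5 0 0.7;22 0.2 1 0 0;22 0.2 1 0 0;22 0 1 0 0;22 0 1 0 0;22 0 1 0 0;22 0 1 0 0;22 0 1 0 0;22 0 1 0 0;22 0 1 0 0;22 0 1 0 0;22 0 1 0 0;22 0 1 0 0;22 0 1 0.5 0;22 0 1 0.5 0;22 0 0.5 0.5 0;22 0 0 0 0"}}

```text
t: 8.68
tcp_pos: [0.4445, -0.019, 0.1686]
tool_rot: [1.0, -0.001, -0.001, -0.0]
force: [-0.3, 0.7, -0.9]
finger_gap: 0.285
gripper_force: 39.5
```

```bash
python3 look.py 4 220 310 130 250; python3 - <<'E'
from h import *
c=dict(np.load("pics/w4.npz"));print(proj(c,[[.4427,-.0187,.010]]))
E
```

```text
8.6833 [ 0.4445 -0.019   0.1686] 0.285 39.5
[[255.14241233 179.48742366]]
```

View pics/j4.png

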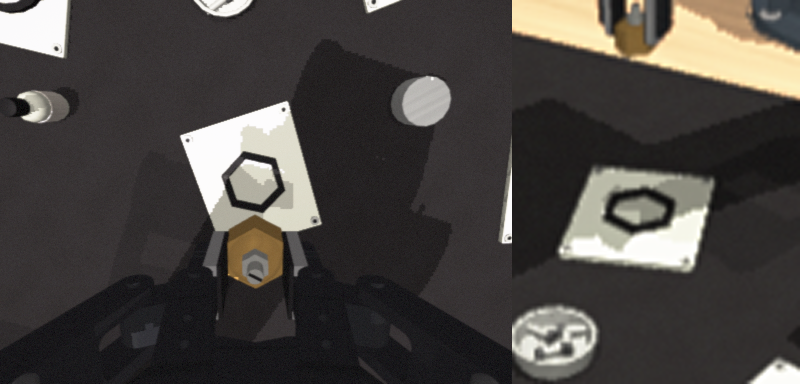

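Hex rim centre at wrist (253.5,181), cap held upright above it. Lowering to just above the floor of the pocket.

Request:
{"api": "send_rows", "payload": {"commands": "22 -0.15 -0.08 0.5 0;22 0 0 1 0;22 0 0 1 0;22 0 0 1 0;22 0 0 1 0;22 0 0 1 0;22 0 0 0.7 0;22 0 0 0.4 0;22 0 0 0.2 0;22 0 0 0.1 0;22 0 0 0 0;22 0 0 0 0"}}

```text
t: 9.78
tcp_pos: [0.4427, -0.0158, 0.0324]
tool_rot: [1.0, 0.0, 0.001, 0.0]
force: [-0.6, -0.2, -0.4]
finger_gap: 0.284
gripper_force: 39.5
```

```bash
python3 look.py 5 220 310 130 250
```

```text
9.7833 [ 0.4427 -0.0158  0.0324] 0.284 39.5
```

View pics/j5.png

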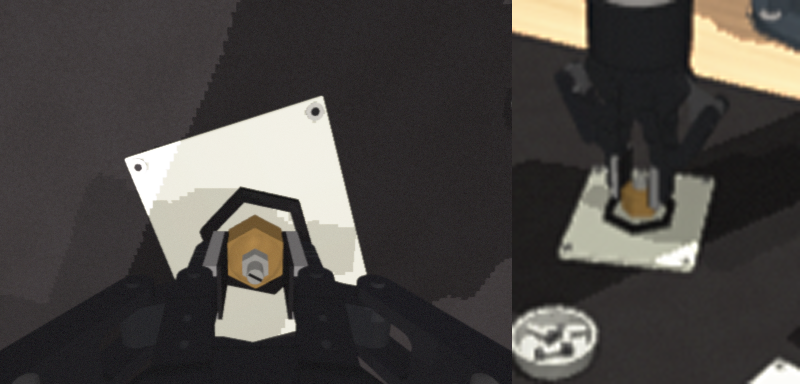

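Request:
{"api": "send_rows", "payload": {"commands": "22 0 0 0.1 0;22 0 0 0.05 0;22 0 0 0.05 0;22 0 0 0 0"}}

```text
t: 10.22
tcp_pos: [0.4421, -0.0159, 0.0276]
tool_rot: [1.0, 0.0, -0.0, -0.0]
force: [-0.5, -0.6, -1.4]
finger_gap: 0.288
gripper_force: 39.5
```

Request:
{"api": "send_rows", "payload": {"commands": "22 0 0 0.05 0;22 0 0 0 0;22 0 0 0 0"}}

```text
t: 10.47
tcp_pos: [0.4421, -0.0159, 0.0267]
tool_rot: [1.0, 0.0, -0.0, 0.0]
force: [0.2, 0.9, -0.2]
finger_gap: 0.288
gripper_force: 39.6
```

Request:
{"api": "send_rows", "payload": {"commands": "22 0 0 0.03 0;22 0 0 0 0;22 0 0 0 0"}}

```text
t: 10.72
tcp_pos: [0.4422, -0.0159, 0.0266]
tool_rot: [1.0, 0.0, 0.0, 0.0]
force: [-0.7, -0.4, 6.5]
finger_gap: 0.287
gripper_force: 40.3
```

Request:
{"api": "send_rows", "payload": {"commands": "22 0 0 0.03 0;22 0 0 0 0;22 0 0 0 0"}}

```text
t: 10.97
tcp_pos: [0.4422, -0.0159, 0.0266]
tool_rot: [1.0, 0.0, 0.0, 0.0]
force: [-0.4, 0.3, 12.2]
finger_gap: 0.29
gripper_force: 41.0
```

Request:
{"api": "send_rows", "payload": {"commands": "22 0 0 0.03 0;22 0 0 0 0;22 0 0 0 0"}}

```text
t: 11.22
tcp_pos: [0.4421, -0.0159, 0.0266]
tool_rot: [1.0, 0.0, 0.001, 0.0]
force: [-1.6, 0.1, 18.6]
finger_gap: 0.291
gripper_force: 41.7
```

Request:
{"api": "send_rows", "payload": {"commands": "22 0 0 -0.09 0;22 0 0 0 0;28 0 0 0 0;34 0 0 0 0;45 0 0 0 0;45 0 0 0 0;45 0 0 0 0;45 0 0 -0.3 0;45 0 0 -0.6 0;45 0 0 -1 0;45 0 0 -1 0;45 0 0 -1 0;45 0 -0.5 -1 0;85 0 -1 -1 0;85 0 -1 -1 0;85 0 -1 0 0;85 0 -1 0 0;85 0 -1 0 0;85 0 -1 0 0;85 0 -1 0 0"}}

```text
t: 12.88
tcp_pos: [0.4417, 0.1351, 0.1652]
tool_rot: [1.0, 0.0, 0.0, -0.0]
force: [1.2, 0.4, -0.4]
finger_gap: 0.996
gripper_force: 0.0
```

```bash
python3 look.py 6 220 310 130 250
```

```text
12.8833 [0.4417 0.1351 0.1652] 0.996 0.0
```

View pics/j6.png

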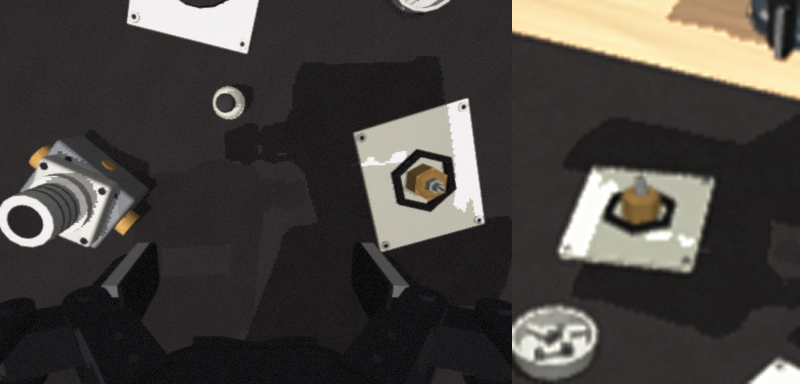

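Cap stands upright in its rim. Next the bonnet: move over the stack and measure its top ring.

Request:
{"api": "send_rows", "payload": {"commands": "85 -0.36 -1 0 0;85 0 -1 0 0;85 0 -1 0 0;85 0 -1 0 0;85 0 -1 0 0;85 0 -1 0 0;70 0 -1 0 0;60 0 -0.37 0 0;60 0 0 0 0;60 0 0 0 0", "grip_force": 50}}

```text
t: 13.82
tcp_pos: [0.4346, 0.2808, 0.1646]
tool_rot: [1.0, 0.0, -0.0, 0.0]
force: [-0.8, -0.5, -0.4]
finger_gap: 0.706
gripper_force: 0.0
```

```bash
python3 look.py 7 350 430 150 250; python3 - <<'E'
from h import *
c=dict(np.load("pics/w7.npz"));g=cv2.cvtColor(c["pixels"],cv2.COLOR_RGB2GRAY)
u=proj(c,[[.4345,.282,.104]])[0];print(u)
R0=70;x,y=u.round().astype(int)
m=(g>150).astype(np.uint8);m[:y-R0]=0;m[y+R0:]=0;m[:,:x-R0]=0;m[:,x+R0:]=0
cs,h=cv2.findContours(m,cv2.RETR_CCOMP,1)
for k,hh in zip(cs,h[0]):
    if len(k)>20:
        P=cast(c,k[:,0],.104)[:,:2]*1000;ctr,r=cv2.minEnclosingCircle(P.astype(np.float32));print("hole" if hh[3]>=0 else "outer",np.round(ctr,1),round(2*r,1),cv2.contourArea(k))
E
```

```text
13.8167 [0.4346 0.2808 0.1646] 0.706 0.0
[253.58120134 212.29052036]
outer [470.1 267.2] 7.5 25.5
outer [451.  282.6] 72.2 7299.5
hole [435.4 282.7] 23.7 982.5
hole [454.3 256.9] 5.4 50.0
hole [448.8 282.3] 30.0 330.5
hole [466.7 298.1] 6.3 33.0
hole [470.1 290.5] 5.8 57.5
```

Request:
{"api": "send_rows", "payload": {"commands": "60 0.04 -0.08 0.7 0;60 0 0 1 0;60 0 0 1 0;60 0 0 1 0;60 0 0 0.53 0;60 0 0 0 0;50 0 0 0 0;44 0 0 0 0;38 0 0 0 0;32 0 0 0 0;32 0 0 0 0;32 0 0 0 0;32 0 0 0 0", "grip_force": 50}}

```text
t: 15.0
tcp_pos: [0.4366, 0.2833, 0.0815]
tool_rot: [1.0, 0.0, 0.001, -0.0]
force: [-0.5, -0.8, 5.9]
finger_gap: 0.409
gripper_force: 49.9
```

```bash
python3 look.py 8 350 430 150 250
```

```text
15.0 [0.4366 0.2833 0.0815] 0.409 49.9
```

Request:
{"api": "send_rows", "payload": {"commands": "32 0 0 -0.1 0;32 0 0 -0.3 0;32 0 0 -0.6 0;32 0 0 -1 0;32 0 0 -1 0;32 0 0 -1 0;32 1 0 0 0;32 1 0.4 0 0;32 1 1 0 0;32 1 1 0 0;32 1 1 0 0;32 1 1 0 0;32 1 1 0 0;32 1 0 0 0;32 0.8 0 0 0;32 0.4 0 0 0;32 0 0 0 0;32 0 0 0 0"}}

```text
t: 16.6
tcp_pos: [0.6186, 0.1754, 0.1598]
tool_rot: [1.0, 0.0, -0.001, 0.0]
force: [-0.4, -0.1, -1.3]
finger_gap: 0.402
gripper_force: 50.1
```

```bash
cat > rim.py <<'E'
import sys
from h import *
# rim centre in a wrist image: dark region enclosed by white plate near an expected point
def rim(f,exp,z=.016,thr=90,R0=90):
    c=dict(np.load(f));g=cv2.cvtColor(c["pixels"],cv2.COLOR_RGB2GRAY);u=proj(c,[exp])[0];print("exp px",u.round(1))
    x,y=u.round().astype(int)
    m=(g>thr).astype(np.uint8)
    cs,h=cv2.findContours(m,cv2.RETR_CCOMP,1)
    for k,hh in zip(cs,h[0]):
        k=k[:,0]
        if cv2.contourArea(k)>800 and abs(k.mean(0)-u).max()<R0:
            P=(cast(c,k,z)[:,:2]*1000).astype(np.float32);ctr,r=cv2.minEnclosingCircle(P);b=cv2.minAreaRect(P)
            print("hole" if hh[3]>=0 else "outer","circ",np.round(ctr,1),round(2*r,1),"rect",np.round(b[0],1),np.round(b[1],1),round(b[2],1),k.min(0),k.max(0))
if __name__=="__main__": rim(sys.argv[1],[float(v) for v in sys.argv[2:5]],thr=float(sys.argv[5]) if len(sys.argv)>5 else 90)
E
python3 look.py 9 220 360 230 330; python3 rim.py pics/w9.npz .6195 .175 .016
```

```text
16.6 [0.6186 0.1754 0.1598] 0.402 50.1
exp px [255.9 180.5]
outer circ [619.5 177.6] 151.6 rect [618.7 176.9] [100.4 119.9] 76.8 [187 100] [325 239]
hole circ [618.7 177.2] 73.1 rect [624.2 177.3] [61.3 71.6] 1.1 [213 140] [294 209]
```

Request:
{"api": "send_rows", "payload": {"commands": "32 0.02 -0.06 0.5 0;32 0 0 1 0;32 0 0 1 0;32 0 0 1 0;32 0 0 1 0;32 0 0 0.9 0;32 0 0 0.5 0;32 0 0 0.3 0;32 0 0 0.1 0;32 0 0 0.05 0;32 0 0 0 0;32 0 0 0 0"}}

```text
t: 17.7
tcp_pos: [0.6209, 0.1765, 0.0342]
tool_rot: [1.0, 0.0, 0.001, -0.0]
force: [0.7, 0.1, -1.2]
finger_gap: 0.408
gripper_force: 50.1
```

Request:
{"api": "send_rows", "payload": {"commands": "32 0 0 0.05 0;32 0 0 0.05 0;32 0 0 0 0;32 0 0 0 0"}}

```text
t: 18.03
tcp_pos: [0.6201, 0.1764, 0.0313]
tool_rot: [1.0, 0.0, 0.0, -0.0]
force: [-0.7, 0.6, -1.2]
finger_gap: 0.408
gripper_force: 50.1
```

Request:
{"api": "send_rows", "payload": {"commands": "32 0 0 0.05 0;32 0 0 0 0;32 0 0 0 0"}}

```text
t: 18.28
tcp_pos: [0.62, 0.1764, 0.03]
tool_rot: [1.0, 0.0, -0.0, 0.0]
force: [-0.0, 0.1, -1.6]
finger_gap: 0.408
gripper_force: 50.1
```

Request:
{"api": "send_rows", "payload": {"commands": "32 0 0 0.04 0;32 0 0 0 0;32 0 0 0 0"}}

```text
t: 18.53
tcp_pos: [0.6202, 0.1764, 0.0296]
tool_rot: [1.0, 0.0, 0.0, -0.0]
force: [-0.2, 0.5, 1.1]
finger_gap: 0.405
gripper_force: 50.3
```

Request:
{"api": "send_rows", "payload": {"commands": "32 0 0 0.04 0;32 0 0 0 0;32 0 0 0 0"}}

```text
t: 18.78
tcp_pos: [0.6201, 0.1764, 0.0295]
tool_rot: [1.0, 0.0, 0.0, 0.0]
force: [-0.7, -0.5, 5.0]
finger_gap: 0.41
gripper_force: 50.8
```

Request:
{"api": "send_rows", "payload": {"commands": "32 0 0 0.03 0;32 0 0 0 0;32 0 0 0 0"}}

```text
t: 19.03
tcp_pos: [0.6201, 0.1764, 0.0295]
tool_rot: [1.0, 0.0, 0.0, 0.0]
force: [-3.2, -0.5, 7.8]
finger_gap: 0.408
gripper_force: 50.9
```

Request:
{"api": "send_rows", "payload": {"commands": "32 0 0 -0.05 0;32 0 0 0 0;36 0 0 0 0;42 0 0 0 0;60 0 0 0 0;60 0 0 0 0;60 0 0 -0.3 0;60 0 0 -0.6 0;60 0 0 -1 0;60 0 0 -1 0;60 0 0 -1 0;60 0 0 -1 0;60 0 0 -1 0;60 0 0 -0.6 0;85 -1 0 0 0;85 -1 0 0 0;85 -1 0 0 0;85 -1 -1 0 0;85 -1 -1 0 0;85 -1 -1 0 0"}}

```text
t: 20.7
tcp_pos: [0.4993, 0.2366, 0.1595]
tool_rot: [1.0, -0.001, 0.0, -0.0]
force: [0.3, -0.2, 0.8]
finger_gap: 0.994
gripper_force: 0.0
```

```bash
python3 look.py 10 220 360 190 330
```

```text
20.7 [0.4993 0.2366 0.1595] 0.994 0.0
```

View pics/j10.png

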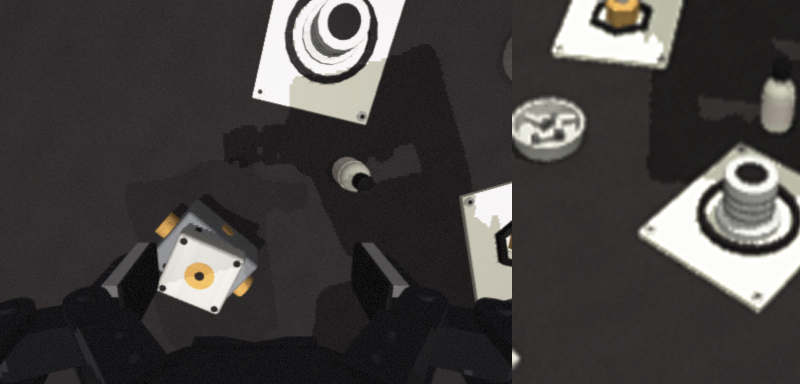

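Bonnet is upright inside the round rim. Guide plate in view, holes at (184,241), (237,264), (163,288), (215,309).

```bash
python3 - <<'E'
from h import *
c=dict(np.load("pics/w10.npz"))
ang=lambda d:np.degrees(np.arctan2(d[...,1],d[...,0]))
g=cast(c,[(184,241),(237,264),(215,309),(163,288)],.062)[:,:2]*1000
print(g.mean(0),ang(np.diff(g,axis=0,append=g[:1])),np.linalg.norm(np.diff(g,axis=0),axis=1))
print(cast(c,(200,276),.062))
E
```

```text
[433.17343494 281.07770119] [-115.79089541  155.32899238   64.72173943  -25.29281152] [45.13700364 44.84264268 45.62194594]
[[0.43325036 0.28090305 0.062     ]]
```

Request:
{"api": "send_rows", "payload": {"commands": "85 -1 -1 0 0;85 -1 -1 0 0;85 -1 -0.27 0 0;85 -0.28 0 0 0;85 0 0 0 0.9;85 0 0 0 0.9;85 0 0 0 0.9;85 0 0 0 0.9;85 0 0 0 0.9;85 0 0 0 0.9;85 0 0 0 0.93;85 0 0 0 0;85 0 0 0 0"}}

```text
t: 21.88
tcp_pos: [0.4355, 0.2812, 0.1592]
tool_rot: [0.976, -0.219, 0.001, -0.0]
force: [0.8, 0.8, 0.8]
finger_gap: 0.993
gripper_force: 0.0
```

```bash
python3 look.py 11 350 430 150 250; python3 - <<'E'
from station import readout
from h import *
s=readout.sense();r=R.from_quat(s["tool_rot"]).as_matrix();print("yaw",np.degrees(np.arctan2(r[1,0],r[0,0])),s["q"])
c=dict(np.load("pics/w11.npz"));g=cv2.cvtColor(c["pixels"],cv2.COLOR_RGB2GRAY)
u=proj(c,[[.434,.2817,.062]])[0];print(u)
y,x=np.mgrid[:384,:512];near=(abs(x-u[0])<75)&(abs(y-u[1])<75)
for t in(140,170,190):
    m=((g>t)&near).astype(np.uint8)
    k=max(cv2.findContours(m,0,1)[0],key=cv2.contourArea)[:,0]
    b=cv2.minAreaRect((cast(c,k,.062)[:,:2]*1000).astype(np.float32));print(t,np.round(b[0],1),np.round(b[1],1),round(b[2],1))
E
```

```text
21.8833 [0.4355 0.2812 0.1592] 0.993 0.0
yaw -25.266797788293005 [ 3.58299395e-01  5.02431507e-01  1.77786977e+00 -2.03964497e-04
  8.60644435e-01  2.37021736e+00]
[255.63867774 198.27727457]
140 [436. 283.] [87.  66.6] 51.4
170 [433.9 282.5] [85.  57.3] 64.1
190 [433.7 282.9] [84.4 56.6] 64.1
```

Request:
{"api": "send_rows", "payload": {"commands": "85 -0.1 0 0.5 0;85 0 0 1 0;85 0 0 1 0;85 0 0 1 0;85 0 0 1 0;85 0 0 0.5 0;85 0 0 0.16 0;85 0 0 0 0;85 0 0 0 0", "grip_force": 70}}

```text
t: 22.73
tcp_pos: [0.4332, 0.2828, 0.0562]
tool_rot: [0.976, -0.219, 0.0, -0.0]
force: [-0.2, -0.3, -0.2]
finger_gap: 0.995
gripper_force: 0.0
```

Request:
{"api": "send_rows", "payload": {"commands": "75 0 0 0 0;70 0 0 0 0;66 0 0 0 0;62 0 0 0 0;58 0 0 0 0;54 0 0 0 0;52 0 0 0 0;52 0 0 0 0;52 0 0 0 0", "grip_force": 70}}

```text
t: 23.48
tcp_pos: [0.4327, 0.2826, 0.0566]
tool_rot: [0.976, -0.219, 0.0, -0.0]
force: [-1.4, -0.3, 7.3]
finger_gap: 0.63
gripper_force: 72.6
```

```bash
python3 look.py 12 350 430 160 250
```

```text
23.4833 [0.4327 0.2826 0.0566] 0.63 72.6
```

View pics/j12.png

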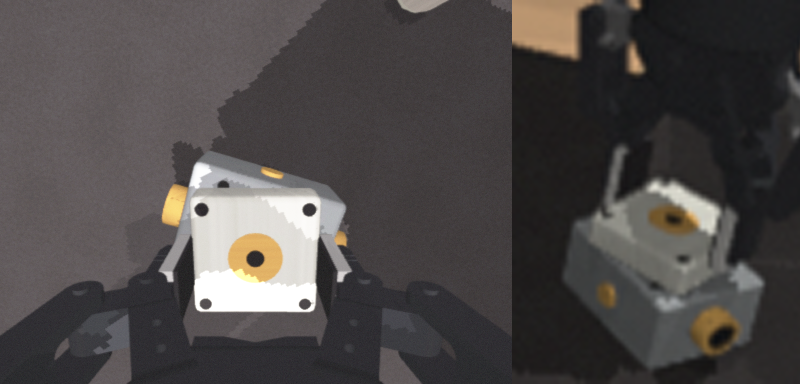

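Plate gripped squarely, body untouched beneath. Lift, turn and carry to the square rim.

Request:
{"api": "send_rows", "payload": {"commands": "52 0 0 -0.1 0;52 0 0 -0.2 0;52 0 0 -0.4 0;52 0 0 -0.8 0;52 0 0 -1 -0.8;52 0 0 -1 -0.9;52 0 0 -0.8 -0.9;52 0 0 0 -0.9;52 0 0 0 -0.9;52 0 0 0 -0.9;52 0 0 0 -0.9;52 0 0 0 -0.9;52 0 0 0 -0.32;52 -0.1 0.5 0 0;52 -0.1 1 0 0;52 -0.1 1 0 0;52 -0.1 1 0 0;52 -0.1 1 0 0;52 -0.1 1 0 0;52 -0.1 1 0 0"}}

```text
t: 25.25
tcp_pos: [0.4281, 0.1504, 0.1419]
tool_rot: [0.999, 0.038, -0.0, 0.0]
force: [0.4, 0.1, -2.4]
finger_gap: 0.631
gripper_force: 74.3
```

Request:
{"api": "send_rows", "payload": {"commands": "52 -0.1 1 0 0;52 -0.1 1 0 0;52 -0.1 1 0 0;52 -0.1 1 0 0;52 -0.1 1 0 0;52 -0.1 1 0 0;52 -0.1 1 0 0;52 -0.1 1 0 0;52 -0.1 1 0 0;52 -0.1 1 0 0;52 0 1 0 0;52 0 1 0 0;52 0 1 0 0;52 0 1 0 0;52 0 1 0 0;52 0 1 0 0;52 0 1 0 0;52 0 1 0 0;52 0 1 0 0;52 0 1 0 0"}}

```text
t: 26.92
tcp_pos: [0.4382, -0.2496, 0.1418]
tool_rot: [0.999, 0.037, -0.0, -0.0]
force: [0.1, 0.2, -3.5]
finger_gap: 0.633
gripper_force: 74.3
```

Request:
{"api": "send_rows", "payload": {"commands": "52 0 1 0 0;52 0 1 0 0;52 0 0.6 0 0;52 0 0.3 0 0;52 0 0 0 0;52 0 0 0 0"}}

```text
t: 27.42
tcp_pos: [0.4428, -0.3054, 0.1415]
tool_rot: [0.999, 0.038, -0.001, -0.001]
force: [0.2, 0.7, -1.0]
finger_gap: 0.629
gripper_force: 74.3
```

```bash
python3 look.py 13 120 220 130 230; for t in 60 90 120 160; do python3 rim.py pics/w13.npz .444 -.3066 .016 $t;done
```

```text
27.4167 [ 0.4428 -0.3054  0.1415] 0.629 74.3
exp px [257.3 185.6]
outer circ [ 433.8 -335.9] 501.2 rect [ 438.7 -317.8] [289.8 453.1] 5.3 [0 0] [511 341]
hole circ [ 462.2 -303.1] 89.6 rect [ 462.2 -302.9] [41.  81.7] 4.4 [204 138] [305 188]
exp px [257.3 185.6]
outer circ [ 412.9 -307.3] 203.1 rect [ 413.4 -307. ] [177.7 110.3] 4.2 [190 113] [320 311]
hole circ [ 462.2 -302.9] 90.8 rect [ 462.6 -302.9] [41.8 82.4] 4.4 [203 137] [306 188]
exp px [257.3 185.6]
outer circ [ 380.6 -309.4] 150.2 rect [ 381.7 -309.4] [111.8 109.3] 4.4 [191 193] [320 310]
outer circ [ 459.5 -303.3] 76.1 rect [ 459.1 -303.4] [34.7 69.4] 4.4 [212 146] [298 188]
outer circ [ 471.2 -302.3] 114.5 rect [ 471.4 -302.4] [61.1 98. ] 4.4 [192 113] [317 189]
exp px [257.3 185.6]
outer circ [ 418.5 -325.4] 77.1 rect [ 416.2 -325.9] [38.7 69.7] 4.4 [236 197] [319 240]
outer circ [ 459.6 -302.9] 75.4 rect [ 459.5 -303.2] [33.8 68.6] 4.4 [212 146] [297 187]
outer circ [ 471.4 -302.2] 113.6 rect [ 471.8 -302.3] [60.3 97.8] 4.4 [192 113] [316 188]
```

Request:
{"api": "send_rows", "payload": {"commands": "52 -0.08 -0.04 0.5 0;52 0 0 1 0;52 0 0 1 0;52 0 0 1 0;52 0 0 1 0;52 0 0 0.6 0;52 0 0 0.3 0;52 0 0 0.2 0;52 0 0 0.1 0;52 0 0 0 0;52 0 0 0 0"}}

```text
t: 28.43
tcp_pos: [0.4424, -0.3058, 0.0284]
tool_rot: [0.999, 0.038, 0.0, 0.001]
force: [-0.2, -0.7, -2.9]
finger_gap: 0.63
gripper_force: 74.2
```

Request:
{"api": "send_rows", "payload": {"commands": "52 0 0 0.05 0;52 0 0 0.05 0;52 0 0 0 0;52 0 0 0 0"}}

```text
t: 28.77
tcp_pos: [0.442, -0.3057, 0.026]
tool_rot: [0.999, 0.038, 0.0, 0.0]
force: [-0.4, -0.4, -3.4]
finger_gap: 0.633
gripper_force: 74.2
```

Request:
{"api": "send_rows", "payload": {"commands": "52 0 0 0.04 0;52 0 0 0 0;52 0 0 0 0"}}

```text
t: 29.02
tcp_pos: [0.4419, -0.3056, 0.0249]
tool_rot: [0.999, 0.038, -0.0, -0.0]
force: [-0.6, -0.4, -2.7]
finger_gap: 0.629
gripper_force: 74.2
```

Request:
{"api": "send_rows", "payload": {"commands": "52 0 0 0.04 0;52 0 0 0 0;52 0 0 0 0"}}

```text
t: 29.27
tcp_pos: [0.4419, -0.3056, 0.024]
tool_rot: [0.999, 0.038, -0.0, -0.0]
force: [-0.8, 0.1, -1.8]
finger_gap: 0.632
gripper_force: 74.2
```

Request:
{"api": "send_rows", "payload": {"commands": "52 0 0 0.04 0;52 0 0 0 0;52 0 0 0 0"}}

```text
t: 29.52
tcp_pos: [0.4419, -0.3056, 0.0232]
tool_rot: [0.999, 0.038, -0.0, -0.0]
force: [0.2, -0.1, -2.1]
finger_gap: 0.628
gripper_force: 74.2
```

Request:
{"api": "send_rows", "payload": {"commands": "52 0 0 0.04 0;52 0 0 0 0;52 0 0 0 0"}}

```text
t: 29.77
tcp_pos: [0.442, -0.3057, 0.0227]
tool_rot: [0.999, 0.038, 0.0, 0.0]
force: [-0.4, -0.6, 0.3]
finger_gap: 0.629
gripper_force: 74.6
```

Request:
{"api": "send_rows", "payload": {"commands": "52 0 0 0.03 0;52 0 0 0 0;52 0 0 0 0"}}

```text
t: 30.02
tcp_pos: [0.442, -0.3057, 0.0227]
tool_rot: [0.999, 0.038, 0.0, 0.0]
force: [-0.9, 0.4, 6.1]
finger_gap: 0.632
gripper_force: 75.1
```

Request:
{"api": "send_rows", "payload": {"commands": "52 0 0 -0.03 0;52 0 0 0 0;56 0 0 0 0;60 0 0 0 0;66 0 0 0 0;75 0 0 0 0;85 0 0 0 0;85 0 0 -0.3 0;85 0 0 -0.7 0;85 0 0 -1 0;85 0 0 -1 0;85 0 0 -1 0;85 0 0 -1 0;85 0 0 -1 0;85 0 -0.5 0 0;85 0 -1 0 0;85 0 -1 0 0;85 0 -1 0 0;85 0 -1 0 0;85 0 -1 0 0"}}

```text
t: 31.68
tcp_pos: [0.4327, -0.1942, 0.1422]
tool_rot: [0.999, 0.038, -0.0, -0.0]
force: [1.0, 1.1, 0.1]
finger_gap: 0.993
gripper_force: 0.0
```

```bash
python3 look.py 14 120 220 130 230; python3 - <<'E'
from h import *
c=dict(np.load("pics/w14.npz"));g=cv2.cvtColor(c["pixels"],cv2.COLOR_RGB2GRAY)
for z in(.028,.016): print(proj(c,[[.442,-.3046,z]]).round(1))
s=dict(np.load("pics/s14.npz"));b=cv2.resize(s["pixels"][150:200,130:210],None,fx=5,fy=5,interpolation=2)
cv2.imwrite("pics/s14.png",b[:,:,::-1]) # kept for the last view
E
```

```text
31.6833 [ 0.4327 -0.1942  0.1422] 0.993 0.0
[[395.6 189.3]]
[[389.6 185.6]]
```

Request:
{"api": "send_rows", "payload": {"commands": "85 0 -1 0 0;85 0 -1 0 0;85 0 -1 0 0;85 0 -1 0 0;85 0 -1 0 0;85 0 -1 0 0;85 0 -1 0 0;85 0 -1 0 0;85 0 -1 0 0;85 0 -1 0 0;85 0.1 -1 0 0;85 0.1 -1 0 0;85 0.1 -1 0 0;85 0.2 -1 0 0;85 0.2 -1 0 0;85 0.2 -1 0 0;85 0.2 -1 0 0;85 0.2 -1 0 0;85 0.2 -1 0 0;85 0.2 -1 0 0"}}

```text
t: 33.45
tcp_pos: [0.4375, 0.2062, 0.1423]
tool_rot: [0.999, 0.038, 0.0, 0.0]
force: [0.2, -0.4, 0.2]
finger_gap: 0.995
gripper_force: 0.0
```

Request:
{"api": "send_rows", "payload": {"commands": "85 0 -1 0 0;85 0 -1 0 0;85 0 -1 0 0;85 0 -0.9 0 0;85 0 0 0 -0.9;85 0 0 0 -0.9;85 0 0 0 -0.9;85 0 0 0 -0.9;85 0 0 0 -0.9;85 0 0 0 -0.9;85 0 0 0 -0.9;85 0 0 0 -0.9;85 0 0 0 -0.9;85 0 0 0 -0.9;85 0 0 0 -0.9;85 0 0 0 -0.9;85 0 0 0 0;85 0 0 0 0"}}

```text
t: 34.95
tcp_pos: [0.4313, 0.283, 0.1423]
tool_rot: [0.915, 0.402, -0.0, 0.0]
force: [0.1, -1.0, -0.4]
finger_gap: 0.996
gripper_force: 0.0
```

```bash
python3 look.py 15 350 430 150 250; python3 - <<'E'
from station import readout
from h import *
s=readout.sense();r=R.from_quat(s["tool_rot"]).as_matrix();print("yaw",np.degrees(np.arctan2(r[1,0],r[0,0])),s["q"].round(2))
c=dict(np.load("pics/w15.npz"));hsv=cv2.cvtColor(c["pixels"],cv2.COLOR_RGB2HSV);g=hsv[...,2]
u=proj(c,[[.4345,.2815,.044]])[0];print(u,proj(c,[[.4345+.038*np.cos(.83),.2815+.038*np.sin(.83),.044],[.4345-.03*np.sin(.83),.2815+.03*np.cos(.83),.044]]).round())
y,x=np.mgrid[:384,:512];near=(abs(x-u[0])<70)&(abs(y-u[1])<90)
m=((hsv[...,1]>120)&(hsv[...,2]>80)&(hsv[...,0]<30)&near).astype(np.uint8)
n,l,st,ce=cv2.connectedComponentsWithStats(m)
for i in range(1,n):
    if st[i,4]>20: print("brass",st[i],cast(c,ce[i],.033)[0].round(4))
for t in(80,100,120,150):
    m=((g>t)&(hsv[...,1]<90)&near).astype(np.uint8)
    k=max(cv2.findContours(m,0,1)[0],key=cv2.contourArea)[:,0]
    b=cv2.minAreaRect((cast(c,k,.044)[:,:2]*1000).astype(np.float32));print(t,np.round(b[0],1),np.round(b[1],1),round(b[2],1))
E
```

```text
34.95 [0.4313 0.283  0.1423] 0.996 0.0
yaw 47.4856957820756 [ 0.36  0.53  1.8  -0.    0.82  1.11]
[260.17158664 195.25185531] [[260. 144.]
 [220. 195.]]
brass [245 127  29  16 341] [0.4635 0.3142 0.033 ]
brass [247 241  26   9 169] [0.404  0.2481 0.033 ]
80 [435. 283.] [81.8 59.5] 47.8
100 [435.  282.7] [76.3 59.1] 48.0
120 [434.6 282.8] [74.  58.5] 47.5
150 [441.  289.7] [55.2 57.7] 47.7
```

Request:
{"api": "send_rows", "payload": {"commands": "85 0.09 0.14 0.5 0;85 0 0 1 0;85 0 0 1 0;85 0 0 1 0;85 0 0 1 0;85 0 0 0.6 0;85 0 0 0.21 0;85 0 0 0 0;78 0 0 0 0;72 0 0 0 0;68 0 0 0 0;64 0 0 0 0;60 0 0 0 0;56 0 0 0 0;54 0 0 0 0;54 0 0 0 0;54 0 0 0 0;54 0 0 0 0", "grip_force": 100}}

```text
t: 36.55
tcp_pos: [0.4352, 0.2828, 0.038]
tool_rot: [0.915, 0.404, 0.001, 0.0]
force: [-0.0, -2.1, 10.6]
finger_gap: 0.674
gripper_force: 104.4
```

Request:
{"api": "send_rows", "payload": {"commands": "54 0 0 -0.05 0;54 0 0 -0.1 0;54 0 0 -0.2 0;54 0 0 -0.4 0;54 0 0 0 0;54 0 0 0 0"}}

```text
t: 37.05
tcp_pos: [0.4346, 0.2829, 0.0518]
tool_rot: [0.915, 0.403, 0.001, 0.0]
force: [0.8, 0.9, -3.7]
finger_gap: 0.668
gripper_force: 107.1
```

```bash
python3 look.py 16 350 430 150 250; python3 - <<'E'
from h import *
a=cv2.imread("pics/j16.png");b=cv2.imread("pics/s14.png");b=cv2.resize(b,(400,250))
o=np.zeros((600,800,3),np.uint8);o[:340]=a[:340];
s=dict(np.load("pics/s16.npz"));k=cv2.resize(s["pixels"][160:260,340:440],None,fx=2.6,fy=2.6,interpolation=2)[:,:,::-1]
o[340:590,:400]=b;o[340:600,410:670]=k;cv2.imwrite("pics/last.png",o)
s=np.load("pics/w16.npz")
E
```

```text
37.05 [0.4346 0.2829 0.0518] 0.668 107.1
```

Request:
{"api": "send_rows", "payload": {"commands": "54 0 0 -0.6 0;54 0 0 -1 0;54 0 0 -1 0.6;54 0 0 -1 0.9;54 0 0 -1 0.9;54 0 0 -1 0.9;54 0 0 -0.4 0.9;54 0 0 0 0.9;54 0 0 0 0.9;54 0 0 0 0.9;54 0.1 0.4 0 0;54 0.2 0.8 0 0;54 0.2 1 0 0;54 0.2 1 0 0;54 0.2 1 0 0;54 0.2 1 0 0;54 0.2 1 0 0;54 0.2 1 0 0;54 0.2 1 0 0;54 0.2 1 0 0"}}

```text
t: 38.82
tcp_pos: [0.533, 0.1212, 0.1708]
tool_rot: [0.985, 0.174, -0.001, 0.0]
force: [0.3, 0.1, -3.9]
finger_gap: 0.666
gripper_force: 107.9
```

Request:
{"api": "send_rows", "payload": {"commands": "54 0.2 1 0 0;54 0.2 1 0 0;54 0.2 1 0 0;54 0.2 1 0 0;54 0.2 1 0 0;54 0.2 1 0 0;54 0.1 1 0 0;54 0 1 0 0;54 0 1 0 0;54 0 1 0 0;54 0 1 0 0;54 0 1 0 0;54 0 1 0 0;54 0 0.8 0 0;54 0 0.5 0 0;54 0 0 0 0;54 0 0 0 0"}}

```text
t: 40.23
tcp_pos: [0.6544, -0.1372, 0.1708]
tool_rot: [0.985, 0.173, -0.001, -0.001]
force: [-1.1, 0.8, -3.0]
finger_gap: 0.668
gripper_force: 107.9
```

```bash
python3 look.py 17 110 220 190 270; for t in 60 90 120 150; do python3 rim.py pics/w17.npz .6567 -.1391 .016 $t;done
python3 - <<'E'
from h import *
c=dict(np.load("pics/w17.npz"));hsv=cv2.cvtColor(c["pixels"],cv2.COLOR_RGB2HSV)
m=((hsv[...,1]>120)&(hsv[...,2]>60)&(hsv[...,0]<30)).astype(np.uint8);m[:150]=0
n,l,st,ce=cv2.connectedComponentsWithStats(m)
for i in range(1,n):
    if st[i,4]>20: print("brass",st[i],ce[i].round(1))
E
```

```text
40.2333 [ 0.6544 -0.1372  0.1708] 0.668 107.9
exp px [258.6 177.4]
outer circ [ 601.5 -156.6] 254.9 rect [ 600.5 -155.9] [236.4 199.9] 19.9 [154 110] [356 341]
hole circ [ 572.7 -165.9] 68.7 rect [ 572.8 -166. ] [67.3 67.2] 20.0 [221 233] [289 295]
exp px [258.6 177.4]
outer circ [ 571.2 -164.3] 86.2 rect [ 573.  -164.8] [82.8 80.5] 63.5 [209 226] [296 301]
hole circ [ 572.7 -165.6] 69.8 rect [ 572.7 -166. ] [68.9 68.7] 63.3 [220 232] [290 296]
outer circ [ 626.7 -145.9] 139.3 rect [ 627.4 -145.2] [ 54.6 130.7] 19.5 [183 180] [324 236]
outer circ [ 682.4 -126.8] 78.9 rect [ 677.3 -128.8] [43.  73.8] 19.9 [214 128] [297 176]
outer circ [ 689.7 -124.4] 108.7 rect [ 689.6 -124.3] [47.2 99.1] 19.9 [199 110] [313 164]
exp px [258.6 177.4]
outer circ [ 573.  -165.6] 78.3 rect [ 572.7 -165.7] [77.1 77.8] 48.0 [215 228] [294 299]
hole circ [ 572.4 -165.9] 71.4 rect [ 572.7 -166. ] [69.5 70.8] 20.0 [219 232] [291 296]
outer circ [ 622.1 -119.5] 88.0 rect [ 619.1 -120.1] [51.1 76.7] 20.0 [184 181] [267 233]
outer circ [ 682.7 -126.6] 78.5 rect [ 677.7 -128.7] [42.1 73.3] 19.9 [215 128] [297 175]
outer circ [ 689.6 -124.6] 108.0 rect [ 689.7 -124.5] [47.2 98.7] 20.0 [199 110] [313 164]
exp px [258.6 177.4]
outer circ [ 621.1 -120. ] 84.8 rect [ 618.3 -120.7] [49.2 74.3] 20.0 [185 183] [266 233]
outer circ [ 669.3 -129.5] 39.7 rect [ 666.7 -130.4] [20.1 36.9] 19.9 [233 153] [274 175]
outer circ [ 682.5 -127.1] 78.0 rect [ 682.5 -126.9] [31.9 72.4] 20.0 [215 128] [297 164]
outer circ [ 689.7 -124.4] 107.1 rect [ 689.3 -124.6] [46.4 98.1] 19.9 [200 111] [312 164]
brass [ 231  150   47   26 1099] [254.3 162.6]
brass [237 336  37   7 177] [255.1 338.1]
```

Request:
{"api": "send_rows", "payload": {"commands": "54 0.05 0 0.5 0;54 0 0 1 0;54 0 0 1 0;54 0 0 1 0;54 0 0 1 0;54 0 0 0.7 0;54 0 0 0.4 0;54 0 0 0.3 0;54 0 0 0.1 0;54 0 0 0 0;54 0 0 0 0"}}

```text
t: 41.25
tcp_pos: [0.6567, -0.1371, 0.0523]
tool_rot: [0.985, 0.173, 0.001, 0.001]
force: [0.9, 0.4, -3.6]
finger_gap: 0.668
gripper_force: 107.9
```

Request:
{"api": "send_rows", "payload": {"commands": "54 0 0 0.05 0;54 0 0 0.05 0;54 0 0 0.05 0;54 0 0 0 0;54 0 0 0 0"}}

```text
t: 41.67
tcp_pos: [0.6559, -0.1368, 0.0484]
tool_rot: [0.985, 0.173, 0.0, -0.0]
force: [-0.1, 1.1, -4.6]
finger_gap: 0.664
gripper_force: 107.9
```

Request:
{"api": "send_rows", "payload": {"commands": "54 0 0 0.05 0;54 0 0 0 0;54 0 0 0 0"}}

```text
t: 41.92
tcp_pos: [0.6558, -0.1368, 0.0472]
tool_rot: [0.985, 0.173, -0.0, -0.0]
force: [-0.1, -0.1, -3.1]
finger_gap: 0.665
gripper_force: 107.9
```

Request:
{"api": "send_rows", "payload": {"commands": "54 0 0 0.05 0;54 0 0 0 0;54 0 0 0 0"}}

```text
t: 42.17
tcp_pos: [0.6558, -0.1368, 0.0462]
tool_rot: [0.985, 0.173, -0.0, -0.0]
force: [-0.1, -0.2, -5.0]
finger_gap: 0.666
gripper_force: 107.9
```

Request:
{"api": "send_rows", "payload": {"commands": "54 0 0 0.05 0;54 0 0 0 0;54 0 0 0 0"}}

```text
t: 42.42
tcp_pos: [0.6558, -0.1368, 0.0452]
tool_rot: [0.985, 0.173, -0.0, -0.0]
force: [0.6, 0.4, -4.3]
finger_gap: 0.666
gripper_force: 107.9
```

Request:
{"api": "send_rows", "payload": {"commands": "54 0 0 0.05 0;54 0 0 0 0;54 0 0 0 0"}}

```text
t: 42.67
tcp_pos: [0.6559, -0.1368, 0.0443]
tool_rot: [0.985, 0.173, -0.0, -0.0]
force: [0.3, 0.4, -3.1]
finger_gap: 0.664
gripper_force: 108.0
```

Request:
{"api": "send_rows", "payload": {"commands": "54 0 0 0.03 0;54 0 0 0 0;54 0 0 0 0"}}

```text
t: 42.92
tcp_pos: [0.6559, -0.1368, 0.0442]
tool_rot: [0.985, 0.173, 0.0, 0.0]
force: [-0.7, 0.5, 0.4]
finger_gap: 0.671
gripper_force: 108.2
```

Request:
{"api": "send_rows", "payload": {"commands": "54 0 0 0.03 0;54 0 0 0 0;54 0 0 -0.02 0;58 0 0 0 0;61 0 0 0 0;64 0 0 0 0;68 0 0 0 0;76 0 0 0 0;85 0 0 0 0;85 0 0 0 0;85 0 0 -0.3 0;85 0 0 -0.6 0;85 0 0 -1 0;85 0 0 -1 0;85 0 0 -1 0;85 0 0 -1 0;85 0 0 -1 0;85 0 0 -1 0"}}

```text
t: 44.42
tcp_pos: [0.656, -0.1369, 0.184]
tool_rot: [0.985, 0.173, 0.001, 0.0]
force: [0.8, -0.0, -0.1]
finger_gap: 0.993
gripper_force: 0.0
```

Request:
{"api": "send_rows", "payload": {"commands": "85 0 1 -0.5 0;85 0 1 -0.5 0;85 0 1 -0.5 0;85 0 1 0 0;85 0 1 0 0;85 -0.5 1 0 0;85 -0.5 1 0 0;85 -0.5 1 0 0;85 -0.5 1 0 0;85 -0.5 1 0 0;85 0 0 0 0;85 0 0 0 0;85 0 0 0 0"}}

```text
t: 45.5
tcp_pos: [0.6772, -0.3412, 0.2122]
tool_rot: [0.985, 0.173, 0.0, -0.0]
force: [0.5, -0.5, 0.0]
finger_gap: 0.992
gripper_force: 0.0
```

```bash
python3 - <<'E'
from station import cams
from h import *
t=cams.snapshot("top")["pixels"];s=cams.snapshot("scene")["pixels"]
o=np.zeros((600,800,3),np.uint8)
for k,(x,y) in enumerate(((263,235),(191,169),(372,236),(309,157))):
    o[:200,k*200:(k+1)*200]=cv2.resize(t[y-30:y+30,x-30:x+30],(200,200),interpolation=2)
o[200:]=cv2.resize(s[140:320,90:450],(800,400),interpolation=2)
cv2.imwrite("pics/final.png",o[:,:,::-1])
E
```

```text
(no output)
```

View pics/final.png

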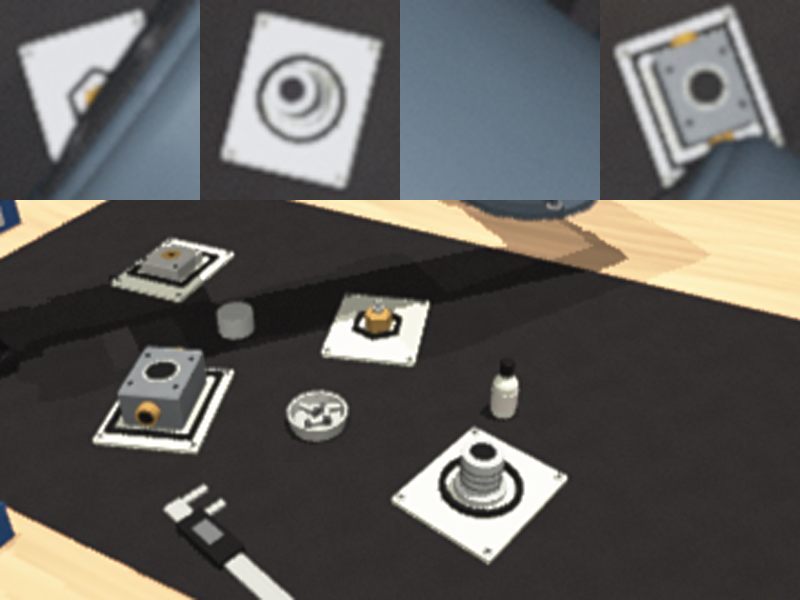

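All four parts stand upright inside their matching rims, and the dish hasn't moved.

```bash
python3 -c "
from station import sign_off
print(sign_off())"
```

```text
the job is handed in; nothing more can be done
None
```

I took the regulator apart in the order asked, and the cap, bonnet, guide plate and valve body each stand upright inside their matching rims; the screw dish was left alone, and I handed the job in at about 46 s (the sign-off returned no verdict).

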